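# Index the bar to its next face and lock it with the bolt

## Task

Turn the square brass bar in the indexing fixture so that its blue face looks squarely at the cutter, and lock it there by sliding the red-knobbed bolt fully home into the notch of the index ring. Leave the jar, the bit stand and the spare bar where they are, and let go at the end.

Things in the scene. Friction and masses are not known exactly. Their poses are not given: they have to be found in the camera images.
- fixture: Indexing fixture, fixed to the bench: grey base plate 12 mm thick, x -55 to 135 mm, y -185 to 125 mm in its frame; origin at bench height under the bolt's track. The ring and bar turn about the vertical through x 0, y -115 mm. The bolt runs along y above x 0, in blue guides up to 47 mm high. The cutter is on the ring's +x side, a clear swarf shield over the bolt.
- cutter_tip (a point): Brass point of the cutter, fixed, 30 mm to +x (fixture axes) of the ring's axis, 75 mm above the bench, looking to -x. It sits on a steel bar whose top is 81 mm above the bench, on a red post 92 mm high, 54 to 100 mm behind the point and 50 mm wide.
- shield_edge (a point): Middle of the yellow front lip of the clear shield, fixed, axes as the fixture. The lip is 135 to 165 mm above the bench, 150 mm long along y; lip and plate reach 86 mm to +x. The lip's face is 14 mm to +x of the knob's grip point, so a gripper straight down on the knob strikes it: lean the tool 30 to 45 degrees, gripper body to the fixture's -x side. Two 10 mm posts 75 mm to +x.
- index (a joint): Angle of the steel index ring and bar, rad, anticlockwise from above positive. 0: blue face squarely to the cutter (fixture +x) and a notch facing the bolt. Starts 0.5 to 1.4; stays where left (friction 0.08 N m). Ring: 56 mm radius, 26 to 47 mm above the bench; four notches 14 mm wide, 28 mm deep, 90 degrees apart.
- bar_top (a point): Centre of the top end of the brass bar, on the ring's axis, 140.5 mm above the bench. The bar is 36 mm square and upright, clear of its jaws from 62 mm above the bench upward. The point's x axis points out of the blue face, z up; a blue stripe on the top end lies along that face's edge.
- bolt (a joint): Bolt travel in m: 0 drawn back, 0.036 fully home at its stop; grows as it slides to the fixture's -y into a notch. Starts at 0 to 0.006, nose 4 to 10 mm outside the ring. A 10 mm round-nosed rod; friction 1.5 N; stays where left. The ring blocks it unless a notch faces it (within 0.04 rad freely; a little farther off the nose pushes the ring true).
- bolt_knob (a point): Grip point on the axis of the bolt's red knob, 71 mm above the bench, 24 mm to -x of the bolt. The knob is a cylinder 18 mm in diameter, 34 mm long, on a thin stem; it leans 35 degrees from vertical to the fixture's -x, square to the bolt. The point lies 14 mm below the knob's free end. Axes as the fixture: the bolt slides home along -y.
- jar: Bystander: jar 60 mm in diameter, 75 mm high, loose; origin at the centre of its underside.
- bit_stand: Bystander: wooden block 60 x 90 x 35 mm with drill bits standing up to 78 mm, loose; origin at the centre of its underside.
- spare_bar: Bystander: brass bar 36 x 100 x 36 mm lying along its y, loose; origin at the centre of its underside.

How it is judged:
At the end, for the whole second after the job is handed in: The blue face looks at the cutter within 0.07 rad, the bolt is within 4 mm of fully home in the notch, and the jar, bit stand and spare bar lie within 25 mm of where they started (value of joint index between -0.07 and 0.07 rad and value of joint bolt above 0.032 m and distance of each of jar, bit_stand, spare_bar from where it was at the start of the episode below 0.025 m); the robot touches nothing.
It fails at once if a bystander is knocked over (angle between any of jar, bit_stand, spare_bar's own z axis and vertical above 0.5 rad).
It fails at once if a bystander is pushed more than 40 mm away (distance of any of jar, bit_stand, spare_bar from where it was at the start of the episode above 0.04 m).
It also fails if it takes over 45 s, if anything falls off the work surface, if the arm or the gripper's body presses on something with over 40 N, if the wrist force passes 120 N, or if a joint passes its speed limit or range.

## Robot

A 6-joint arm with a two-finger parallel gripper is mounted at the origin on the work surface. World frame = base frame: x ahead of the robot, y to its left, z up, the work surface at z = 0. Lengths are in m, angles in rad, forces in N, time in s.
With the tool pointing down it reaches from about 0.35 to 0.95 m from the base axis. Payload 17.4 kg.
Tool frame: the origin (TCP) lies midway between the tips of the shut fingers; the grasp point (between the pads) lies 19 mm behind it; z points along the fingers, y is the line along which they close (so a half turn about z gives the same grasp; the last joint's range is limited). The gripper opens to 93 mm and grips with 3 to 60 N. Pads are 15 mm wide; open, the fingers measure 128 mm over their backs; the gripper's body (75 mm by 188 mm) begins 65 mm behind the grasp point.
Start: joints at [-1.141, 0.116, 1.442, -0, 1.584, -0.038], TCP at [0.304, -0.602, 0.219] pointing down, gripper open.
Joint ranges: [-2.83, 2.83], [-0.83, 2.19], [0.07, 2.5], [-1.14, 4.28], [0.01, 3], [-2.97, 2.97]. Speed limits (rad/s): [1.89, 1.89, 2.22, 3.14, 3.14, 3.14].

## Interface

Orientations are given as [roll, pitch, yaw] about the fixed x, y, z axes, in that order (R = Rz(yaw) Ry(pitch) Rx(roll)).
In Python, from bench import env gives the robot as it stands. The module is installed in compiled form; this text tells all that it offers.
- The arm moves only by the tool drive_tool, never from a script. Its argument "deltas" is a list of rows, each an object with "linear": the shift along the tool's x, y, z in units of 50 cm (1.0 is 50 cm), a list of three; "spin": the turn about the tool's z in units of pi rad (1.0 is pi rad). A call has 1 to 8 rows; each row is the pose to reach, as a shift and turn from the pose commanded when the call began, along the tool's axes at that moment, turning the shorter way round; what a row does not reach only later rows make up. A row lasts 1/10 s, in which the tool goes at most 50 mm and 8.59 degrees, less where a joint would pass 70% of its speed; a pose out of reach is approached as far as the arm can. A call with a number of a shift or a turn outside -1 to 1 is refused whole. A call with a gripper value outside its range is refused whole. "jaw" is the opening, from 0 (shut) to 1 (fully open), set as the call begins (left out, the last holds). The fingers move at their own pace and stop on an object; the grip force is fixed at half the most. Time passes only in rows, so rows that repeat a pose let the fingers close. It gives the time, the measured TCP pose, the force, the opening and the grip force at its end, in the units of the state.
- env.get_state(): the state, without advancing time (a new reading comes with each control period).
- env.read_camera(name): name is "scene" or "top" or "wrist"; returns a dict with "frame" (420x560x3 uint8, blue, green, red), "K" (3x3 intrinsics, pixels), "view" (4x4, takes a point from world to camera coordinates). Camera axes: x right, y down, z forward; pixel columns grow to the right and rows downward; lengths in m; the calibration is good to about 2 mm. A picture is of the moment at which its call begins. There is no depth.
- env.close_job(): hands the job in; it is judged then, once.
Trained networks look in a picture, given as the dict that the camera call returned (one of the last four; its "shot" number tells which), for a name from the list of things; names that differ only in an ending like _2 or _b are one class to them, and where a whole thing is asked for, a point or a joint stands for the part that bears it (a point fixed in the world has none). Each returns a list of dicts, best first, with "confidence" (0 to 1); they miss things now and then, are a little off and sometimes report something else, mostly with a low value. They report only what shows in the picture. A call takes as long as a camera call.
- env.silhouettes(name, picture): "pixels" (420x560 bool, what is visible of it) and "box" ([left, top, width, height] in pixels, round what is visible of it).
The state is a dict: "t": time; "joints": joint angles; "qvel": joint speeds; "tau": joint torques, N m; "tool_pos": TCP position; "tool_rot": TCP orientation; "ft_force": force on the tool from outside, world axes, zero at the start; "torque": the same for the moment, N m; "gripper_width": finger opening in m; "grasp_force": force on a finger pad.
Only numpy, scipy, OpenCV 4.12 (cv2) and the standard library are available. Lean on these libraries where they do the work, as an engineer would, in place of code of your own. Each camera call takes 0.05 s, during which the arm holds its last target. There are 200 camera calls.

## Working session

There is one attempt and no reset: what is moved stays moved. The work goes in short steps, Python scripts to look and compute and a tool call to move; the robot and the scene stay as the last step left them, time stands still between calls to the robot, and variables do not carry over. Pictures are saved under pics/ and viewed, at most 10 in all, crops included, and the job is handed in when it is done.

Besides the shell and the picture viewer there is one more tool, called after "Request:" by a JSON object that holds its "method" and its "body". drive_tool: Moves the arm, as the interface text tells. Shifts and turns lie within -1 to 1; 1 stands for 50 cm of shift or pi rad of turn. Its arguments: {"type":"object","properties":{"deltas":{"type":"array"},"jaw":{"type":"number"}},"required":["deltas"]}

```bash
mkdir -p pics; python3 - <<'E'
from bench import env
import cv2,numpy as np,pickle
s=env.get_state();print({k:np.round(v,3).tolist() for k,v in s.items()})
D={}
for c in ("scene","top"):
    p=env.read_camera(c);D[c]=p;cv2.imwrite(f"pics/{c}0.png",p["frame"])
    print(c,np.round(p["K"],1).tolist(),np.round(p["view"],3).tolist())
    for n in ("fixture","bar_top","bolt_knob","index","bolt","jar","bit_stand","spare_bar","cutter_tip","shield_edge"):
        try:
            for r in env.silhouettes(n,p)[:2]:
                ys,xs=np.nonzero(r["pixels"]);print(n,round(r["confidence"],2),r["box"],round(xs.mean(),1),round(ys.mean(),1))
        except Exception as e: print(n,e)
pickle.dump(D,open("d0.pkl","wb"))
E
```

```text
{'t': 0.0, 'joints': [-1.141, 0.116, 1.442, -0.0, 1.584, -0.038], 'qvel': [0.001, -0.001, 0.0, -0.001, -0.001, -0.001], 'tau': [-0.001, -72.127, -62.26, 0.078, 0.024, -0.0], 'tool_pos': [0.304, -0.602, 0.218], 'tool_rot': [-3.14, -0.0, 0.468], 'ft_force': [-0.193, -0.689, 0.477], 'torque': [-0.006, -0.009, -0.085], 'grasp_force': 0.0, 'gripper_width': 0.093}
scene [[396.3, 0.0, 284.3], [0.0, 396.3, 211.4], [0.0, 0.0, 1.0]] [[0.475, 0.88, -0.013, -0.3], [0.597, -0.333, -0.73, -0.24], [-0.647, 0.339, -0.683, 1.126], [0.0, 0.0, 0.0, 1.0]]
fixture 0.88 [200.7, 183.8, 195.7, 188.8] 303.8 275.3
bar_top 0.94 [251.0, 184.6, 44.8, 73.0] 272.6 221.5
bolt_knob 0.4 [341.3, 287.0, 30.6, 17.2] 360.7 295.6
index 0.9 [246.1, 186.7, 51.1, 72.1] 272.7 222.1
bolt 0.54 [352.8, 288.5, 17.7, 17.7] 362.6 297.1
bolt 0.28 [247.3, 185.2, 48.5, 73.8] 271.9 221.3
jar 0.76 [409.6, 283.5, 47.6, 52.3] 434.8 310.0
bit_stand 0.97 [168.9, 191.5, 51.8, 52.9] 193.1 220.9
spare_bar 0.56 [192.1, 270.2, 30.3, 57.8] 206.6 300.2
cutter_tip 0.59 [201.7, 184.6, 190.1, 186.1] 303.6 275.6
shield_edge 0.73 [203.9, 185.0, 191.9, 
[... 282 characters left out ...]
.8, 55.1] 271.3 232.6
bolt_knob 0.54 [230.9, 144.5, 36.6, 59.4] 244.3 163.4
index 0.87 [242.7, 204.3, 59.6, 56.4] 271.4 232.9
bolt 0.53 [228.5, 145.6, 39.3, 54.6] 242.9 160.5
bolt 0.24 [341.6, 175.4, 37.9, 48.3] 359.7 200.4
jar 0.56 [188.4, 73.3, 38.4, 39.7] 206.0 91.1
jar 0.2 [223.5, 94.7, 123.9, 178.0] 281.0 183.3
bit_stand 0.96 [318.7, 275.6, 36.7, 48.6] 337.5 298.2
bit_stand 0.36 [187.8, 71.5, 38.9, 42.0] 206.0 91.2
spare_bar 0.67 [244.1, 203.1, 58.4, 60.6] 271.4 233.0
spare_bar 0.64 [341.1, 176.4, 37.3, 47.1] 359.8 200.1
cutter_tip 0.76 [223.3, 91.7, 123.7, 180.3] 280.9 183.3
shield_edge 0.94 [223.2, 94.5, 122.6, 176.3] 281.0 183.1
shield_edge 0.69 [343.8, 174.1, 36.3, 51.1] 359.7 199.5
```

```bash
python3 - <<'E'
import cv2,pickle
D=pickle.load(open("d0.pkl","rb"))
cv2.imwrite("pics/t1.png",cv2.resize(D["top"]["frame"][60:340,170:390],None,fx=2.14,fy=2.14,interpolation=cv2.INTER_CUBIC)[:600])
cv2.imwrite("pics/s1.png",cv2.resize(D["scene"]["frame"][170:380,160:460],None,fx=2.66,fy=2.66,interpolation=cv2.INTER_CUBIC))
E
```

```text
(no output)
```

View pics/t1.png

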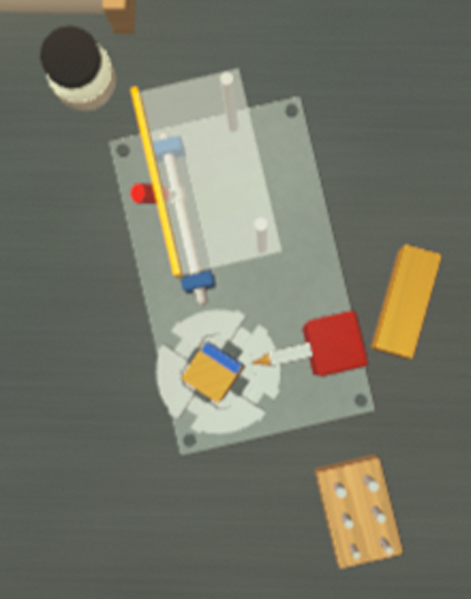

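View pics/s1.png

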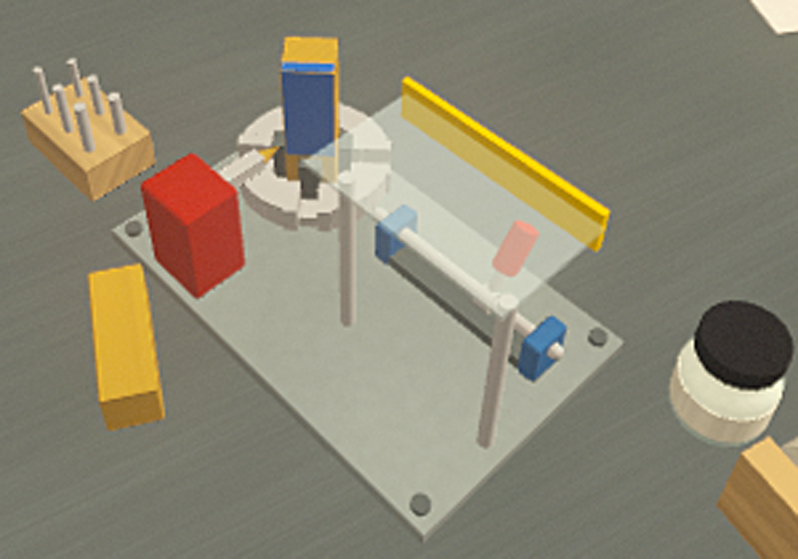

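The top crop shows the fixture with its +y pointing up in the image. The plate corners are at about (108,143), (299,97), (374,410) and (181,455). The blue stripe is on the upper-right edge of the bar, so the index is about +0.7. The knob is at (140,192), left of the yellow lip. The scene view agrees with this. I'll fit the fixture pose now.

```bash
cat > h.py <<'E'
import numpy as np
def proj(p,P):
    P=np.atleast_2d(P);c=P@p["view"][:3,:3].T+p["view"][:3,3];q=c@p["K"].T;return q[:,:2]/q[:,2:]
def ray(p,uv,z):
    R,t=p["view"][:3,:3],p["view"][:3,3];d=R.T@np.linalg.inv(p["K"])@np.array([*uv,1.]);o=-R.T@t
    return o+d*(z-o[2])/d[2]
def w(f,P):
    P=np.atleast_2d(P).astype(float);c,s=np.cos(f[2]),np.sin(f[2]);return np.c_[f[0]+c*P[:,0]-s*P[:,1],f[1]+s*P[:,0]+c*P[:,1],P[:,2]]
E
python3 - <<'E'
import pickle,cv2
from h import *
from scipy.optimize import least_squares
D=pickle.load(open("d0.pkl","rb"))
T=np.array([[108,143],[299,97],[374,410],[181,455],[262,362]])/2.14+[170,60]
TF=np.array([[-55,125,12],[135,125,12],[135,-185,12],[-55,-185,12],[30,-115,75]])/1e3
S=np.array([[113,232],[424,540],[622,342],[279,151]])/2.66+[160,170]
SF=np.array([[135,-185,12],[135,125,12],[-55,125,12],[30,-115,75]])/1e3
r=lambda f:np.r_[(proj(D["top"],w(f,TF))-T).ravel(),(proj(D["scene"],w(f,SF))-S).ravel()]
o=least_squares(r,[.55,0,-1.5],loss="soft_l1");f=o.x;print("fix",f.round(4));print(r(f).reshape(-1,2).round(1).tolist())
np.save("fix.npy",f)
ax=w(f,[0,-.115,.1405])[0];print("axis",ax.round(4))
img=D["top"]["frame"];hsv=cv2.cvtColor(img,cv2.COLOR_BGR2HSV)
u,v=proj(D["top"],ax)[0].round().astype(int);print(u,v)
# bar end top: blue & orange pixels near
m=np.zeros(img.shape[:2],np.uint8);m[v-28:v+28,u-28:u+28]=1
bl=(cv2.inRange(hsv,(100,120,60),(130,255,255))&(m*255));og=(cv2.inRange(hsv,(8,110,110),(28,255,255))&(m*255))
for n,k in(("blue",bl),("org",og),("both",bl|og)):
    c=max(cv2.findContours(k,0,1)[0],key=cv2.contourArea);b=cv2.minAreaRect(c)
    P=np.array([ray(D["top"],q,.1405)[:2] for q in cv2.boxPoints(b)])
    e=np.diff(np.r_[P,P[:1]],axis=0);print(n,np.mean(P,0).round(4),np.hypot(*e.T).round(4),[round(float(x),3) for x in np.arctan2(e[:,1],e[:,0])-f[2]])
# knob red in top, at z~.071+
rd=cv2.inRange(hsv,(0,150,90),(6,255,255))|cv2.inRange(hsv,(174,150,90),(180,255,255));rd[:, :220]=0;rd[:,255:]=0
ys,xs=np.nonzero(rd);c,s=np.cos(f[2]),np.sin(f[2])
p=ray(D["top"],[xs.mean(),ys.mean()],.08)[:2]-f[:2];print("red n",len(xs),"fixture xy",[c*p[0]+s*p[1],-s*p[0]+c*p[1]])
for e in((135,88),(178,275)):
    p=ray(D["top"],np.array(e)/2.14+[170,60],.165)[:2]-f[:2];print("lip",[c*p[0]+s*p[1],-s*p[0]+c*p[1]])
E
```

```text
fix [ 0.6439  0.0663 -1.3157]
[[-0.4, -2.0], [0.4, -2.4], [1.4, -0.9], [0.0, -0.2], [-5.5, -0.2], [-2.1, -0.8], [-0.9, -1.0], [0.7, -0.7], [-0.6, -1.8]]
axis [0.5326 0.0373 0.1405]
269 233
blue [0.5434 0.0309] [0.0066 0.0317 0.0066 0.0317] [0.749, -0.822, 3.89, 2.32]
org [0.5272 0.0405] [0.0268 0.0373 0.0268 0.0373] [0.763, -0.808, 3.903, 2.336]
both [0.531  0.0383] [0.0354 0.0374 0.0354 0.0373] [0.749, -0.822, 3.89, 2.322]
red n 81 fixture xy [np.float64(-0.028362551603967397), np.float64(0.050506770104749375)]
lip [np.float64(-0.006397641032582332), np.float64(0.1121931420602646)]
lip [np.float64(-0.007279800336803184), np.float64(-0.03771712490939078)]
```

```bash
cat >> h.py <<'E'
def delta(s,xyz,yaw):
    from scipy.spatial.transform import Rotation as Ro
    R=Ro.from_euler("xyz",s["tool_rot"]).as_matrix();d=R.T@(np.array(xyz)-s["tool_pos"])
    y0=np.arctan2(R[1,0],R[0,0]);k=-(yaw-y0);k=(k+np.pi)%(2*np.pi)-np.pi
    return (d/.5).round(4).tolist(),round(k/np.pi,4)
E
python3 - <<'E'
import pickle
from h import *
from bench import env
from scipy.optimize import least_squares
D=pickle.load(open("d0.pkl","rb"))
T=np.array([[108,143],[299,97],[374,410],[181,455],[252,362]])/2.14+[170,60]
TF=np.array([[-55,125,12],[135,125,12],[135,-185,12],[-55,-185,12],[30,-115,75]])/1e3
S=np.array([[113,232],[424,540],[622,342],[279,151]])/2.66+[160,170]
SF=np.array([[135,-185,12],[135,125,12],[-55,125,12],[30,-115,75]])/1e3
r=lambda f:np.r_[(proj(D["top"],w(f,TF))-T).ravel(),(proj(D["scene"],w(f,SF))-S).ravel()]
f=least_squares(r,[.55,0,-1.5],loss="soft_l1").x;print("fix",f.round(4),r(f).reshape(-1,2).round(1).tolist());np.save("fix.npy",f)
ax=w(f,[0,-.115,.1405])[0];print(ax)
print(delta(env.get_state(),[.5315,.038,.225],1.01))
E
```

```text
fix [ 0.6439  0.0664 -1.3162] [[-0.5, -2.0], [0.3, -2.3], [1.3, -0.9], [-0.1, -0.2], [-0.9, -0.2], [-2.0, -0.9], [-0.8, -1.0], [0.8, -0.6], [-0.5, -1.9]]
[0.53260976 0.03747205 0.1405    ]
([0.9831, -0.9385, -0.0127], np.float64(-0.1726))
```

Request:
{"method": "drive_tool", "body": {"deltas": [{"linear":[0.983,-0.938,-0.013],"spin":-0.172},{"linear":[0.983,-0.938,-0.013],"spin":-0.172},{"linear":[0.983,-0.938,-0.013],"spin":-0.172},{"linear":[0.983,-0.938,-0.013],"spin":-0.172},{"linear":[0.983,-0.938,-0.013],"spin":-0.172},{"linear":[0.983,-0.938,-0.013],"spin":-0.172},{"linear":[0.983,-0.938,-0.013],"spin":-0.172},{"linear":[0.983,-0.938,-0.013],"spin":-0.172}], "jaw": 1}}

```text
t: 1.9
tool_pos: [0.4383, -0.2236, 0.2227]
tool_rot: [3.141, -0.0, 1.008]
ft_force: [0.9, -0.5, -0.2]
gripper_width: 0.0933
grasp_force: 0.0
```

```bash
python3 - <<'E'
from h import *
from bench import env
print(delta(env.get_state(),[.5315,.038,.225],1.01))
E
```

```text
([0.542, -0.1217, -0.0045], np.float64(-0.0007))
```

Request:
{"method": "drive_tool", "body": {"deltas": [{"linear":[0.54,-0.121,-0.004],"spin":0},{"linear":[0.54,-0.121,-0.004],"spin":0},{"linear":[0.54,-0.121,-0.004],"spin":0},{"linear":[0.54,-0.121,-0.004],"spin":0},{"linear":[0.54,-0.121,-0.004],"spin":0},{"linear":[0.54,-0.121,-0.004],"spin":0},{"linear":[0.54,-0.121,-0.004],"spin":0},{"linear":[0.54,-0.121,-0.004],"spin":0}]}}

```text
t: 2.7
tool_pos: [0.5309, 0.0354, 0.2244]
tool_rot: [-3.141, 0.0, 1.009]
ft_force: [0.3, -0.3, 0.1]
gripper_width: 0.093
grasp_force: 0.0
```

```bash
python3 - <<'E'
from h import *
from bench import env
import cv2,pickle
p=env.read_camera("wrist");s=env.get_state();print(s["tool_pos"],s["tool_rot"])
cv2.imwrite("pics/w1.png",p["frame"]);pickle.dump((p,s),open("w1.pkl","wb"))
print(proj(p,[.5315,.038,.1405]))
for r in env.silhouettes("bar_top",p)[:2]: print(r["confidence"],r["box"])
print(delta(s,[.5315,.038,.108],1.01))
E
```

```text
[0.53083392 0.03474683 0.22446717] [3.14158259e+00 2.57221504e-04 1.00833199e+00]
[[275.31697916 212.93402627]]
0.64 [213.8, 116.2, 121.9, 123.0]
([0.0063, -0.0023, 0.2329], np.float64(-0.0005))
```

View pics/w1.png

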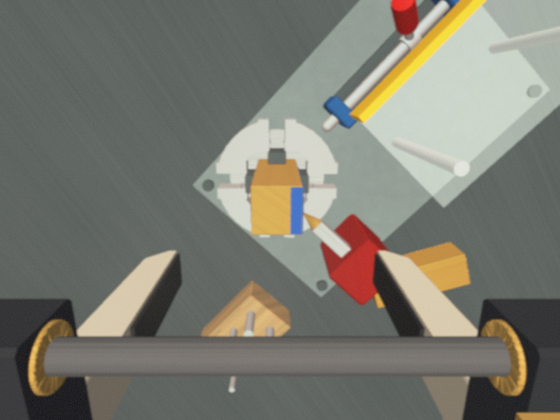

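In the wrist view the bar's top end is centred near (276,210), against a predicted (275,213). It is square to the fingers, with the blue face towards the right-hand finger. I'll descend and grip.

Request:
{"method": "drive_tool", "body": {"deltas": [{"linear":[0.006,-0.002,0.08],"spin":0},{"linear":[0.006,-0.002,0.16],"spin":0},{"linear":[0.006,-0.002,0.233],"spin":0},{"linear":[0.006,-0.002,0.233],"spin":0},{"linear":[0.006,-0.002,0.233],"spin":0}]}}

```text
t: 3.3
tool_pos: [0.5318, 0.0374, 0.1091]
tool_rot: [3.142, 0.0, 1.007]
ft_force: [0.4, 0.1, 0.3]
gripper_width: 0.0934
grasp_force: 0.0
```

Request:
{"method": "drive_tool", "body": {"deltas": [{"linear":[0,0,0],"spin":0},{"linear":[0,0,0],"spin":0},{"linear":[0,0,0],"spin":0},{"linear":[0,0,0],"spin":0},{"linear":[0,0,0],"spin":0},{"linear":[0,0,0],"spin":0},{"linear":[0,0,0],"spin":0},{"linear":[0,0,0],"spin":0}], "jaw": 0.1}}

```text
t: 4.1
tool_pos: [0.5321, 0.038, 0.108]
tool_rot: [3.141, -0.0, 1.008]
ft_force: [0.6, 0.1, -1.7]
gripper_width: 0.0359
grasp_force: 30.0
```

Request:
{"method": "drive_tool", "body": {"deltas": [{"linear":[0,0,0],"spin":0.04},{"linear":[0,0,0],"spin":0.08},{"linear":[0,0,0],"spin":0.12},{"linear":[0,0,0],"spin":0.16},{"linear":[0,0,0],"spin":0.2},{"linear":[0,0,0],"spin":0.24},{"linear":[0,0,0],"spin":0.24},{"linear":[0,0,0],"spin":0.24}]}}

```text
t: 4.9
tool_pos: [0.532, 0.038, 0.108]
tool_rot: [3.141, -0.001, 0.258]
ft_force: [5.1, -3.1, -1.8]
gripper_width: 0.036
grasp_force: 30.0
```

Request:
{"method": "drive_tool", "body": {"deltas": [{"linear":[0,0,0],"spin":0},{"linear":[0,0,0],"spin":0},{"linear":[0,0,0],"spin":0},{"linear":[0,0,0],"spin":0},{"linear":[0,0,0],"spin":0}], "jaw": 1}}

```text
t: 5.4
tool_pos: [0.5317, 0.0382, 0.108]
tool_rot: [-3.142, 0.0, 0.255]
ft_force: [0.3, -0.3, -0.1]
gripper_width: 0.0715
grasp_force: 0.0
```

Request:
{"method": "drive_tool", "body": {"deltas": [{"linear":[0,0,-0.08],"spin":0},{"linear":[0,0,-0.16],"spin":0},{"linear":[0,0,-0.24],"spin":0},{"linear":[0,0,-0.24],"spin":0},{"linear":[0,0,-0.24],"spin":0}]}}

```text
t: 5.9
tool_pos: [0.532, 0.0382, 0.2285]
tool_rot: [3.141, -0.001, 0.254]
ft_force: [0.2, -0.3, -0.2]
gripper_width: 0.0932
grasp_force: 0.0
```

```bash
python3 - <<'E'
from h import *
from bench import env
import cv2,pickle
p=env.read_camera("wrist");s=env.get_state();print(s["tool_pos"],s["tool_rot"])
cv2.imwrite("pics/w2.png",p["frame"]);pickle.dump((p,s),open("w2.pkl","wb"))
f=np.load("fix.npy")
for n,q in dict(knobtop=[-.032,0,.0825],ring0=[0,-.059,.047],ring28=[0,-.087,.047],rodend=[0,-.05,.03],lipA=[-.01,-.0377,.165],lipB=[-.01,.112,.165],bar=[0,-.115,.1405],cut=[.03,-.115,.075]).items(): print(n,proj(p,w(f,q)).round(1))
E
```

```text
[0.53155989 0.03817072 0.22723059] [-3.14143792e+00  6.01506524e-04  2.54321435e-01]
knobtop [[236.3  47.2]]
ring0 [[278.2 122.8]]
ring28 [[278.1 154. ]]
rodend [[278.1 111.7]]
lipA [[261.7 100.3]]
lipB [[ 257.7 -232.8]]
bar [[278.6 214.1]]
cut [[312.8 191. ]]
```

View pics/w2.png

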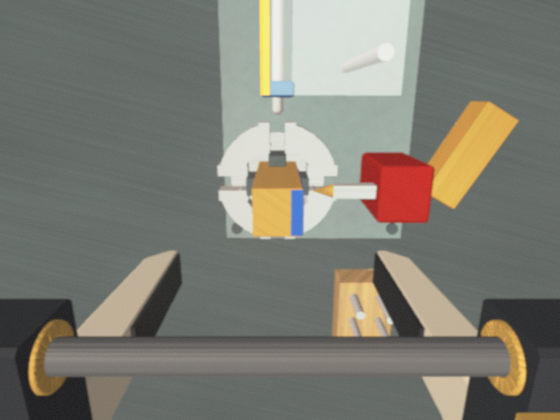

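Ring and bar are now square: the bar is at (277,213) with the blue stripe towards the cutter, and the notch at (278,135) lines up with the bolt nose at (277,108). The tool can't be tilted with this interface. However, a vertical tool with its TCP at about z 0.084 keeps the body (84 mm higher) above the 165 mm lip, and the fingers still overlap the knob's top rim, which reaches about 88 mm.

```bash
python3 - <<'E'
from h import *
from bench import env
f=np.load("fix.npy");s=env.get_state();print(s["joints"].round(3) if hasattr(s["joints"],"round") else s["joints"])
t=w(f,[-.028,.0505,.225])[0];print(t,delta(s,t,1.825))
E
```

```text
[ 0.024 -0.198  1.732  0.     1.608  1.34 ]
[0.68572379 0.10624955 0.225     ] ([0.3327, -0.0542, 0.0043], np.float64(-0.5))
```

Request:
{"method": "drive_tool", "body": {"deltas": [{"linear":[0.333,-0.054,0],"spin":-0.5},{"linear":[0.333,-0.054,0],"spin":-0.5},{"linear":[0.333,-0.054,0],"spin":-0.5},{"linear":[0.333,-0.054,0],"spin":-0.5},{"linear":[0.333,-0.054,0],"spin":-0.5},{"linear":[0.333,-0.054,0],"spin":-0.5},{"linear":[0.333,-0.054,0],"spin":-0.5},{"linear":[0.333,-0.054,0],"spin":-0.5}], "jaw": 0.5}}

```text
t: 6.75
tool_pos: [0.6857, 0.1062, 0.2257]
tool_rot: [-3.139, 0.001, 1.461]
ft_force: [1.0, 0.6, -0.0]
gripper_width: 0.0466
grasp_force: 0.0
```

```bash
python3 - <<'E'
from h import *
from bench import env
f=np.load("fix.npy");s=env.get_state();t=w(f,[-.028,.0505,.225])[0];print(s["tool_rot"],delta(s,t,1.825))
E
```

```text
[-3.13874449e+00  6.47115683e-04  1.46058748e+00] ([0.0001, 0.0001, 0.0014], np.float64(-0.116))
```

Request:
{"method": "drive_tool", "body": {"deltas": [{"linear":[0,0,0],"spin":-0.116},{"linear":[0,0,0],"spin":-0.116},{"linear":[0,0,0],"spin":-0.116},{"linear":[0,0,0],"spin":-0.116},{"linear":[0,0,0],"spin":-0.116}]}}

```text
t: 7.25
tool_pos: [0.6858, 0.1062, 0.2267]
tool_rot: [-3.14, -0.0, 1.816]
ft_force: [0.2, 0.2, -0.1]
gripper_width: 0.0465
grasp_force: 0.0
```

```bash
python3 - <<'E'
from h import *
from bench import env
import cv2
p=env.read_camera("wrist");s=env.get_state();print(s["tool_pos"],s["tool_rot"])
f=np.load("fix.npy");cv2.imwrite("pics/w3.png",p["frame"])
hsv=cv2.cvtColor(p["frame"],cv2.COLOR_BGR2HSV)
rd=cv2.inRange(hsv,(0,150,90),(6,255,255))|cv2.inRange(hsv,(174,150,90),(180,255,255))
n,l,st,c=cv2.connectedComponentsWithStats(rd)
cf,sf=np.cos(f[2]),np.sin(f[2])
for i in range(1,n):
    if st[i,4]>60:
        q=ray(p,c[i],.075)[:2]-f[:2];print(st[i],c[i].round(1),"fix xy",round(cf*q[0]+sf*q[1],4),round(-sf*q[0]+cf*q[1],4))
for nme,q in dict(top=[-.032,.0505,.0825],lipA=[-.01,-.0377,.165],lipB=[-.01,.112,.165]).items(): print(nme,proj(p,w(f,q)).round(1))
print(delta(s,w(f,[-.028,.0505,.1])[0],1.825))
E
```

```text
[0.68590203 0.10615418 0.22702223] [-3.14039447e+00 -1.48683192e-04  1.81647043e+00]
[270 181  20  27 429] [279.3 193.4] fix xy -0.0262 0.053
[111 278  40  21 781] [130.7 287.8] fix xy 0.0638 -0.0869
top [[276.3 189. ]]
lipA [[140.6 253.8]]
lipB [[371.  251.9]]
([0.0002, 0.0, 0.254], np.float64(-0.0027))
```

View pics/w3.png

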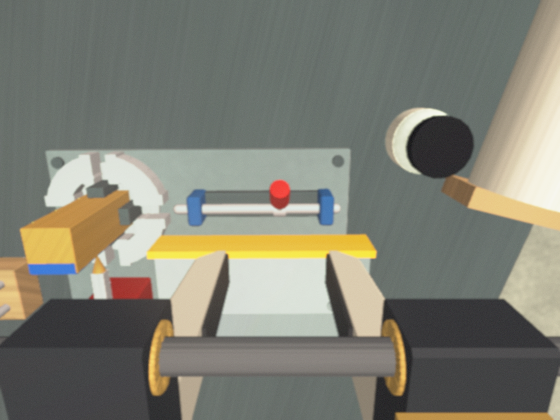

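The knob's red top is at (279,188), against a predicted (276,189). It sits on the -x side of the yellow lip. A tall cream object shows at the upper right, so I'll check the uncropped top view for clearance.

View pics/top0.png

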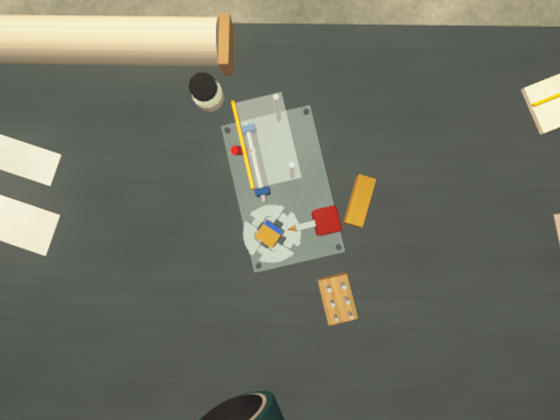

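```bash
python3 - <<'E'
from h import *
import pickle
p=pickle.load(open("d0.pkl","rb"))["top"];f=np.load("fix.npy")
c=[[.0095+(-.028-.0095+.0375)*0-.075+.0, .05-.094,.167],[-.0655,.147,.167],[.0095,.147,.167],[.0095,-.041,.167]]
print(proj(p,w(f,c)).round(0).tolist())
E
```

```text
[[219.0, 200.0], [194.0, 89.0], [237.0, 78.0], [263.0, 188.0]]
```

The cream roll lies beyond the fixture's +y end. To stay clear of it I'll open the jaw to 0.75 and set the tool centre about 18 mm short of the knob, so the +y finger comes down behind it.

Request:
{"method": "drive_tool", "body": {"deltas": [{"linear":[0,-0.033,0],"spin":-0.003},{"linear":[0,-0.033,0],"spin":-0.003},{"linear":[0,-0.033,0.06],"spin":-0.003},{"linear":[0,-0.033,0.12],"spin":-0.003},{"linear":[0,-0.033,0.18],"spin":-0.003},{"linear":[0,-0.033,0.22],"spin":-0.003},{"linear":[0,-0.033,0.25],"spin":-0.003},{"linear":[0,-0.033,0.25],"spin":-0.003}], "jaw": 0.75}}

```text
t: 8.1
tool_pos: [0.6695, 0.1021, 0.1008]
tool_rot: [-3.139, -0.0, 1.827]
ft_force: [0.3, -0.1, -0.0]
gripper_width: 0.0695
grasp_force: 0.0
```

```bash
python3 - <<'E'
from h import *
from bench import env
import cv2
p=env.read_camera("wrist");q=env.read_camera("scene")["frame"][170:380,160:460];s=env.get_state();print(s["tool_pos"],s["tool_rot"],s["gripper_width"],s["ft_force"])
f=np.load("fix.npy");im=np.hstack([cv2.resize(p["frame"],(450,337)),cv2.resize(q,(350,337)) ]);cv2.imwrite("pics/w4.png",im)
print(delta(s,w(f,[-.028,.034,.084])[0],1.825))
E
```

```text
[0.6705355  0.10220058 0.10377528] [3.14092883e+00 7.43202675e-05 1.82760946e+00] 0.06969499682696115 [-0.380595   -0.7726675  -0.04261278]
([0.0002, -0.0016, 0.0395], np.float64(0.0008))
```

View pics/w4.png

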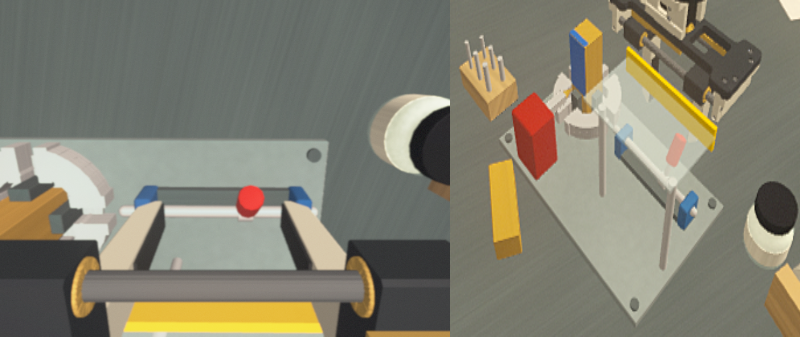

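The wrist view shows the knob at (250,200), between the fingertips at (155,205) and (290,205), with the lip clear behind. The scene view shows the gripper above and behind the lip with nothing touching. The two z readings differ by 3 mm, so I'll average a few.

```bash
python3 - <<'E'
from h import *
from bench import env
L=[]
for i in range(5): env.read_camera("top");s=env.get_state();L.append(s["tool_pos"])
print(np.round(L,4).tolist());s["tool_pos"]=np.mean(L,0)
f=np.load("fix.npy");print(delta(s,w(f,[-.028,.034,.084])[0],1.825),s["ft_force"])
E
```

```text
[[0.6707, 0.1022, 0.1043], [0.6708, 0.1022, 0.1045], [0.6707, 0.1022, 0.1045], [0.6706, 0.1022, 0.1043], [0.6705, 0.1022, 0.104]]
([0.0002, -0.0019, 0.0407], np.float64(0.0009)) [ 0.03809258  0.32138725 -0.12958106]
```

Request:
{"method": "drive_tool", "body": {"deltas": [{"linear":[0,-0.002,0.016],"spin":0},{"linear":[0,-0.002,0.028],"spin":0},{"linear":[0,-0.002,0.034],"spin":0},{"linear":[0,-0.002,0.036],"spin":0},{"linear":[0,-0.002,0.036],"spin":0},{"linear":[0,-0.002,0.036],"spin":0}]}}

```text
t: 9.05
tool_pos: [0.6692, 0.1019, 0.0852]
tool_rot: [3.141, 0.0, 1.828]
ft_force: [-0.3, -0.3, -0.2]
gripper_width: 0.0698
grasp_force: 0.0
```

Request:
{"method": "drive_tool", "body": {"deltas": [{"linear":[0,0,0.002],"spin":0},{"linear":[0,0,0.003],"spin":0},{"linear":[0,0,0.003],"spin":0},{"linear":[0,0,0.003],"spin":0}]}}

```text
t: 9.45
tool_pos: [0.6691, 0.1019, 0.0835]
tool_rot: [3.142, 0.0, 1.828]
ft_force: [-0.5, -0.5, 0.4]
gripper_width: 0.0695
grasp_force: 0.0
```

No contact so far. I'll push along tool -y.

Request:
{"method": "drive_tool", "body": {"deltas": [{"linear":[0,-0.012,0],"spin":0},{"linear":[0,-0.02,0],"spin":0},{"linear":[0,-0.028,0],"spin":0},{"linear":[0,-0.036,0],"spin":0},{"linear":[0,-0.044,0],"spin":0},{"linear":[0,-0.052,0],"spin":0},{"linear":[0,-0.06,0],"spin":0},{"linear":[0,-0.06,0],"spin":0}]}}

```text
t: 10.25
tool_pos: [0.6397, 0.0941, 0.0835]
tool_rot: [-3.141, -0.0, 1.828]
ft_force: [1.3, 0.5, -0.8]
gripper_width: 0.0697
grasp_force: 0.2
```

```bash
python3 - <<'E'
from h import *
from bench import env
import cv2
p=env.read_camera("wrist");q=env.read_camera("scene")["frame"][170:380,160:460];s=env.get_state();print(s["tool_pos"],s["tool_rot"],s["ft_force"],s["grasp_force"])
im=np.hstack([cv2.resize(p["frame"],(400,300)),cv2.resize(q,(400,300)) ]);cv2.imwrite("pics/w5.png",im)
f=np.load("fix.npy");cf,sf=np.cos(f[2]),np.sin(f[2])
def fx(q): q=q[:2]-f[:2];return round(cf*q[0]+sf*q[1],4),round(-sf*q[0]+cf*q[1],4)
print("tcp fix",fx(s["tool_pos"]))
hsv=cv2.cvtColor(p["frame"],cv2.COLOR_BGR2HSV)
rd=cv2.inRange(hsv,(0,150,90),(6,255,255))|cv2.inRange(hsv,(174,150,90),(180,255,255))
n,l,st,c=cv2.connectedComponentsWithStats(rd)
for i in range(1,n):
    if st[i,4]>60: print(st[i],fx(ray(p,c[i],.078)))
E
```

```text
[0.64000291 0.09423173 0.0834974 ] [-3.14141956e+00 -1.89691960e-05  1.82800631e+00] [-0.02859971 -0.50879969  0.68763039] 0.07564638974145055
tcp fix (np.float64(-0.0279), np.float64(0.0032))
[ 311  243   40   41 1185] (np.float64(-0.0293), np.float64(0.0295))
```

View pics/w5.png

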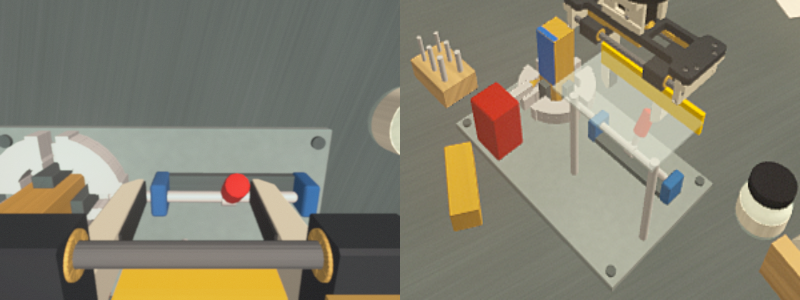

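The knob sits against the +y finger at (235,188) in the left panel and has travelled about 22 mm. I'll continue in small steps until it reaches the stop.

Request:
{"method": "drive_tool", "body": {"deltas": [{"linear":[0,-0.006,0],"spin":0},{"linear":[0,-0.012,0],"spin":0},{"linear":[0,-0.016,0],"spin":0},{"linear":[0,-0.02,0],"spin":0},{"linear":[0,-0.02,0],"spin":0}]}}

```text
t: 10.85
tool_pos: [0.6303, 0.0916, 0.0835]
tool_rot: [-3.142, -0.0, 1.828]
ft_force: [1.0, -0.3, 0.6]
gripper_width: 0.0699
grasp_force: 0.4
```

Request:
{"method": "drive_tool", "body": {"deltas": [{"linear":[0,-0.002,0],"spin":0},{"linear":[0,-0.004,0],"spin":0},{"linear":[0,-0.004,0],"spin":0}]}}

```text
t: 11.15
tool_pos: [0.6288, 0.0912, 0.0838]
tool_rot: [3.141, 0.0, 1.828]
ft_force: [3.8, 0.4, 1.0]
gripper_width: 0.0701
grasp_force: 1.8
```

Request:
{"method": "drive_tool", "body": {"deltas": [{"linear":[0,-0.002,0],"spin":0},{"linear":[0,-0.003,0],"spin":0},{"linear":[0,-0.003,0],"spin":0},{"linear":[0,-0.003,0],"spin":0}]}}

```text
t: 11.55
tool_pos: [0.6276, 0.0909, 0.084]
tool_rot: [3.14, 0.0, 1.828]
ft_force: [5.2, 1.0, 0.7]
gripper_width: 0.0701
grasp_force: 2.6
```

Request:
{"method": "drive_tool", "body": {"deltas": [{"linear":[0,-0.002,0],"spin":0},{"linear":[0,-0.003,0],"spin":0},{"linear":[0,-0.003,0],"spin":0},{"linear":[0,-0.003,0],"spin":0}]}}

```text
t: 11.95
tool_pos: [0.6266, 0.0906, 0.0846]
tool_rot: [3.139, 0.0, 1.828]
ft_force: [6.0, 1.9, 5.2]
gripper_width: 0.0697
grasp_force: 3.8
```

```bash
python3 - <<'E'
from h import *
from bench import env
import cv2
p=env.read_camera("wrist");q=env.read_camera("scene")["frame"][190:330,220:440];s=env.get_state();print(s["tool_pos"],s["tool_rot"],s["ft_force"],s["grasp_force"])
im=np.hstack([cv2.resize(p["frame"],(400,300)),cv2.resize(q,(400,300),interpolation=cv2.INTER_CUBIC)]);cv2.imwrite("pics/w6.png",im)
f=np.load("fix.npy");cf,sf=np.cos(f[2]),np.sin(f[2])
def fx(q): q=q[:2]-f[:2];return round(cf*q[0]+sf*q[1],4),round(-sf*q[0]+cf*q[1],4)
print("tcp fix",fx(s["tool_pos"]))
hsv=cv2.cvtColor(p["frame"],cv2.COLOR_BGR2HSV)
rd=cv2.inRange(hsv,(0,150,90),(6,255,255))|cv2.inRange(hsv,(174,150,90),(180,255,255))
n,l,st,c=cv2.connectedComponentsWithStats(rd)
for i in range(1,n):
    if st[i,4]>60: print(st[i],fx(ray(p,c[i],.078)))
E
```

```text
[0.62661669 0.09062434 0.08457925] [3.13871422e+00 2.42353150e-04 1.82805140e+00] [6.824134   2.01064833 4.86225223] 3.833854179829359
tcp fix (np.float64(-0.0278), np.float64(-0.0106))
[ 317  242   37   41 1118] (np.float64(-0.0292), np.float64(0.0189))
[153 379  19  41 414] (np.float64(0.0587), np.float64(-0.0734))
```

View pics/w6.png

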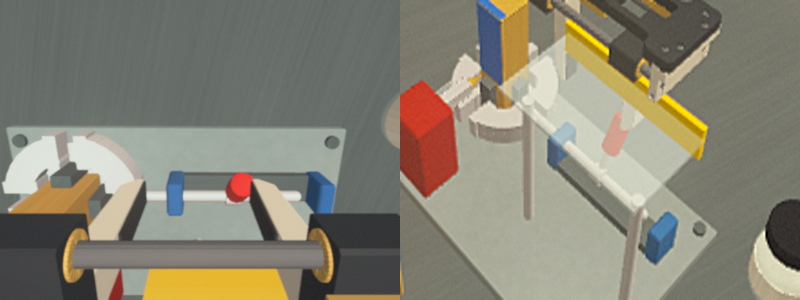

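The bolt has travelled about 34 mm and the force is rising: 6 N in y and 5 N upward, so the fingertip is starting to climb the knob's rim. I'll back off, drop about 1 mm and push again to see whether this is the stop.

Request:
{"method": "drive_tool", "body": {"deltas": [{"linear":[0,0.016,0],"spin":0},{"linear":[0,0.016,0.002],"spin":0},{"linear":[0,0.016,0.002],"spin":0},{"linear":[0,0.016,0.002],"spin":0}]}}

```text
t: 12.45
tool_pos: [0.633, 0.0924, 0.082]
tool_rot: [-3.14, -0.0, 1.828]
ft_force: [1.0, 0.6, -0.3]
gripper_width: 0.0693
grasp_force: 0.0
```

```bash
cat > look.py <<'E'
from h import *
from bench import env
import cv2
p=env.read_camera("wrist");s=env.get_state();print(s["tool_pos"].__repr__(),s["ft_force"],s["grasp_force"])
f=np.load("fix.npy");cf,sf=np.cos(f[2]),np.sin(f[2])
def fx(q): q=q[:2]-f[:2];return round(float(cf*q[0]+sf*q[1]),4),round(float(-sf*q[0]+cf*q[1]),4)
print("tcp fix",fx(np.array(s["tool_pos"])))
hsv=cv2.cvtColor(p["frame"],cv2.COLOR_BGR2HSV)
rd=cv2.inRange(hsv,(0,150,90),(6,255,255))|cv2.inRange(hsv,(174,150,90),(180,255,255))
n,l,st,c=cv2.connectedComponentsWithStats(rd)
for i in range(1,n):
    if st[i,4]>60: print(st[i],c[i].round(1),fx(ray(p,c[i],.078)))
E
python3 look.py
```

```text
array([0.63307134, 0.09240881, 0.08212032]) [ 0.00371325 -0.50400727  0.51725496] 0.0
tcp fix (-0.0279, -0.0039)
[ 306  244   38   41 1177] [324.1 263.8] (-0.0294, 0.0198)
[153 399   9  21 108] [158.1 411.2] (0.0607, -0.0693)
```

Request:
{"method": "drive_tool", "body": {"deltas": [{"linear":[0,-0.003,0],"spin":0},{"linear":[0,-0.006,0],"spin":0},{"linear":[0,-0.008,0],"spin":0},{"linear":[0,-0.01,0],"spin":0},{"linear":[0,-0.01,0],"spin":0}]}}

```text
t: 13.0
tool_pos: [0.6293, 0.0911, 0.083]
tool_rot: [3.139, 0.001, 1.828]
ft_force: [8.3, -0.6, -0.3]
gripper_width: 0.0699
grasp_force: 3.3
```

Request:
{"method": "drive_tool", "body": {"deltas": [{"linear":[0,-0.002,0],"spin":0},{"linear":[0,-0.004,0],"spin":0},{"linear":[0,-0.005,0],"spin":0},{"linear":[0,-0.005,0],"spin":0}]}}

```text
t: 13.4
tool_pos: [0.6273, 0.0907, 0.0838]
tool_rot: [3.138, 0.001, 1.828]
ft_force: [7.1, 1.0, 3.7]
gripper_width: 0.0696
grasp_force: 3.7
```

```bash
python3 look.py
```

```text
array([0.62732005, 0.09066922, 0.08375549]) [8.25914949 1.75205519 2.87111386] 3.6745504662394524
tcp fix (-0.0276, -0.0099)
[ 316  242   37   41 1137] [334.2 262. ] (-0.0293, 0.0191)
[153 381  17  39 363] [162.9 405.7] (0.0586, -0.0728)
```

An 8 N push no longer moves the knob, and bolt friction is only 1.5 N, so it looks like the stop. I'll let go, rise and measure the travel from the earlier viewing pose.

Request:
{"method": "drive_tool", "body": {"deltas": [{"linear":[0,0.012,0],"spin":0},{"linear":[0,0.012,-0.08],"spin":0},{"linear":[0,0.012,-0.16],"spin":0},{"linear":[0,0.012,-0.24],"spin":0},{"linear":[0,0.012,-0.29],"spin":0},{"linear":[0,0.012,-0.29],"spin":0},{"linear":[0,0.012,-0.29],"spin":0}]}}

```text
t: 14.15
tool_pos: [0.6319, 0.0921, 0.2273]
tool_rot: [-3.142, -0.0, 1.828]
ft_force: [-0.1, -0.6, -1.4]
gripper_width: 0.0695
grasp_force: 0.0
```

```bash
python3 look.py; python3 - <<'E'
from h import *
from bench import env
import cv2
f=np.load("fix.npy")
p=env.read_camera("wrist");t=env.read_camera("top")
a=cv2.imread("pics/w3.png");im=np.hstack([a[130:280,20:380],p["frame"][130:280,20:380]]) 
cv2.imwrite("pics/w7.png",np.vstack([cv2.resize(a[130:270,20:380],(771,300),interpolation=2),cv2.resize(p["frame"][130:270,20:380],(771,300),interpolation=2)]))
for n,q in dict(k0=[-.032,.0505,.0825],guide=[0,0,.047],bar=[0,-.115,.1405]).items(): print(n,proj(p,w(f,q)).round(1))
E
```

```text
array([0.63165302, 0.09207863, 0.22629536]) [ 0.7491324   0.5338349  -0.64032807] 0.0
tcp fix (-0.0279, -0.0054)
[296 180  20  28 435] [305.2 193.1] (-0.0271, 0.0198)
[187 304  13  32 111] [193.2 321.5] (0.0999, -0.0842)
k0 [[342.9 189.3]]
guide [[282.1 212.7]]
bar [[123.6 251.6]]
```

View pics/w7.png

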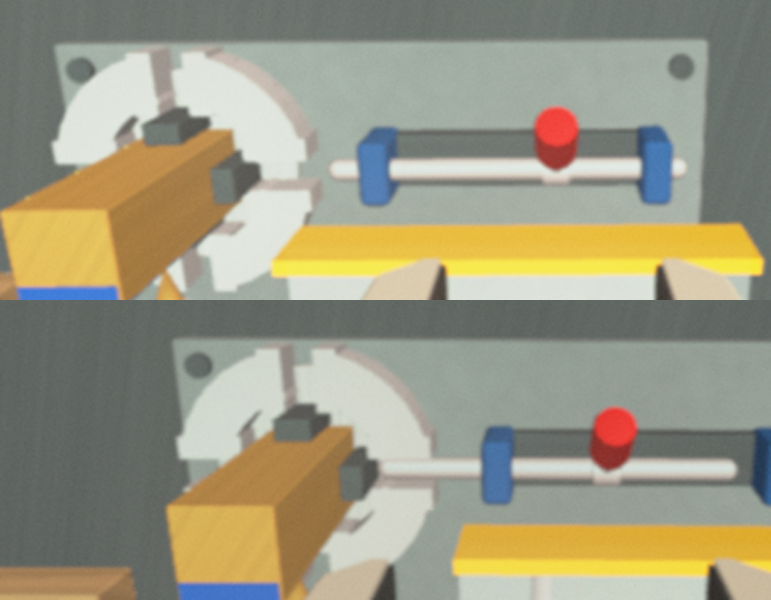

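The upper panel (start) shows the nose at (330,168), outside the ring. The lower panel (now) shows the bolt deep in the notch with its nose by the jaw at (378,467), a shift of about 72 px relative to the guide. I'll put numbers on the start and end nose positions.

```bash
python3 - <<'E'
from h import *
import pickle,cv2
from bench import env
f=np.load("fix.npy");cf,sf=np.cos(f[2]),np.sin(f[2])
def fx(q): q=q[:2]-f[:2];return round(float(cf*q[0]+sf*q[1]),4),round(float(-sf*q[0]+cf*q[1]),4)
p2,_=pickle.load(open("w2.pkl","rb"));p1,_=pickle.load(open("w1.pkl","rb"))
p=env.read_camera("wrist")
g=cv2.cvtColor(p2["frame"],cv2.COLOR_BGR2GRAY);print("w2 col277",list(zip(range(96,136),g[96:136,277].tolist())))
a=cv2.imread("pics/w3.png");k=2.1417
g=cv2.cvtColor(p["frame"],cv2.COLOR_BGR2GRAY);r=130+round(167/k);print("now row",r,list(zip(range(186,212),g[r,186:212].tolist())))
for u in (20+378/k,20+735/k): print("now",fx(ray(p,[u,r],.0365)))
# ring outer edge near notch, now: 
print("ring edge",fx(ray(p,[20+437/k,130+140/k],.047)), "guide L/R edge",fx(ray(p,[20+513/k,130+167/k],.0365)),proj(p,w(f,[[0,-.059,.047],[0,-.085,.0365]])))
print("w2 nose",[fx(ray(p2,[277,v],.0365)) for v in(110,112,114)],"ring edge w2",fx(ray(p2,[268,123],.047)),fx(ray(p2,[288,123],.047)))
E
```

```text
w2 col277 [(96, 121), (97, 169), (98, 213), (99, 223), (100, 223), (101, 221), (102, 223), (103, 223), (104, 222), (105, 222), (106, 222), (107, 222), (108, 221), (109, 220), (110, 215), (111, 202), (112, 181), (113, 159), (114, 157), (115, 165), (116, 174), (117, 174), (118, 174), (119, 172), (120, 174), (121, 171), (122, 172), (123, 170), (124, 170), (125, 172), (126, 174), (127, 172), (128, 169), (129, 172), (130, 170), (131, 181), (132, 204), (133, 219), (134, 221), (135, 222)]
now row 208 [(186, 106), (187, 109), (188, 100), (189, 91), (190, 86), (191, 85), (192, 83), (193, 84), (194, 80), (195, 91), (196, 116), (197, 153), (198, 184), (199, 202), (200, 212), (201, 216), (202, 215), (203, 215), (204, 215), (205, 214), (206, 216), (207, 216), (208, 216), (209, 217), (210, 216), (211, 215)]
now (-0.0014, -0.0841)
now (-0.0019, 0.0792)
ring edge (-0.0171, -0.0551) guide L/R edge (-0.0016, -0.0223) [[220.62162722 212.69787688]
 [195.7026997  209.39582636]]
w2 nose [(-0.001, -0.0482), (-0.001, -0.05), (-0.001, -0.0518)] ring edge w2 (-0.0091, -0.0591) (0.0088, -0.0591)
```

The nose is at y = -0.084 m against -0.085 m for fully home, so travel is about 35 mm. The bar's edges still run square to the plate, and the gripper is clear. Handing in.

```bash
python3 -c "
from bench import env
print(env.close_job())"
```

```text
the job is handed in; nothing more can be done
None
```

I turned the bar so its blue face looks at the cutter, pushed the bolt home (about 35 of 36 mm by camera), let go clear of everything without going near the jar, bit stand or spare bar, and handed the job in; no verdict was returned.

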